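# Let the white bottle out of the two-lane dispenser

## Robot

A 7-joint arm with a two-finger parallel gripper is mounted at the origin on the work surface. World frame = base frame: x ahead of the robot, y to its left, z up, the work surface at z = 0. Lengths are in m, angles in rad, forces in N, time in s.
With the tool pointing down it reaches from about 0.4 to 0.875 m from the base axis. Payload 4.4 kg.
Tool frame: the origin (TCP) lies at the very end of the fingers, on their centre line; the grasp point (between the pads) lies 19 mm behind it; z points along the fingers, y is the line along which they close (so a half turn about z gives the same grasp; the last joint's range is limited). The gripper opens to 85 mm and grips with 20 to 120 N. Pads are 22 mm wide; open, the fingers measure 114 mm over their backs; the gripper's body (76 mm by 85 mm) begins 54 mm behind the grasp point. The pads swing forward as they close: fully open they stand 13 mm farther back than shut.
Start: joints at [-1.232, 0.628, 0.038, 1.517, -0.027, 0.996, -0.02], TCP at [0.256, 0.597, 0.231] pointing down, gripper open.
Joint ranges: [-3.06, 3.06], [-0.37, 2.12], [-1.25, 1.32], [0.18, 2.47], [-1.1, 4.24], [0.23, 1.98], [-2.94, 2.94]. Speed limits (rad/s): [2.57, 2.57, 3.14, 3.14, 3.14, 3.14, 3.14].

## Interface

Orientations are given as a rotation vector (axis times angle).
In Python, from workcell import * gives the robot as it stands.
- The arm moves only by the tool servo_tool, never from a script. Its argument "moves" is a list that holds one entry, the list of rows, each a list of 7 numbers: the shift along the world's x, y, z in m, then the turn, a rotation vector about the world's x, y, z in rad, then the finger opening in m, from 0 to 0.0854. A call has 1 to 20 rows; each row is the pose to reach, as a shift and turn from the pose commanded when the call began; what a row does not reach only later rows make up. A row lasts 1/12 s, in which the tool goes at most 41.7 mm and 7.16 degrees, less where a joint would pass 70% of its speed; a pose out of reach is approached as far as the arm can. A call with a gripper value outside its range is refused whole. The fingers move at their own pace and stop on an object; "newtons" is the grip in N (left out, the last holds). Time passes only in rows, so rows that repeat a pose let the fingers close. It gives the time, the measured TCP pose, the force, the opening and the grip force at its end, in the units of the state.
- observe(): the state, without advancing time (a new reading comes with each control period).
- read_camera(name): name is "scene" or "top"; returns (picture, depth): 480x640x3 uint8, red, green, blue; 480x640 float32, m along the optical axis (not along the pixel's ray), 0 where there is no reading.
- calibration(name): a dict with "camera_matrix" (3x3 intrinsics, pixels), "R" (3x3) and "t" (3): a world point X has camera coordinates R X + t. Camera axes: x right, y down, z forward; pixel columns grow to the right and rows downward; lengths in m; the calibration is good to about 2 mm. A picture is of the moment at which its call begins. calibration takes no time and is no camera call.
- finish_job(): hands the job in; it is judged then, once.
The state is a dict: "time": time; "q": joint angles; "joint_vel": joint speeds; "effort": joint torques, N m; "position": TCP position; "tcp_rot": TCP orientation; "force": force on the tool from outside, world axes, zero at the start; "ft_torque": the same for the moment, N m; "grip_width": finger opening in m; "grasp_force": force on a finger pad.
Only numpy, scipy, OpenCV 4.12 (cv2) and the standard library are available. Lean on these libraries where they do the work, as an engineer would, in place of code of your own. Each camera call takes 0.05 s, during which the arm holds its last target. There are 200 camera calls.

## Task

Dispense the white bottle with the blue cap: push down the blue pad of the lever beside the lane it lies in until the heavy steel flap lifts and the bottle rolls out into the pick-up tray, then let the lever come back up so the flap shuts again. Work only with the lever: do not touch the bottles or the flaps, leave the other lane shut with its brown bottle in it, and do not disturb the jar, carton and syrup bottle standing around the dispenser.

Things in the scene. Friction and masses are not known exactly. Their poses are not given: they have to be found in the camera images.
- dispenser: White dispenser, base 320 x 250 mm, 110 mm high. Origin on the counter. x points from the press pads (robot side) to the pick-up trays; y to the left. Two clear-walled lanes slope down along +x, centred at y = +55 (left) and -55 mm (right), 72 mm wide inside, shut by flaps at x = 50 mm; beyond each is its tray (x 62 to 186 mm, blue lining, end wall 46 mm high).
- white_bottle_center (a point): Centre of the white pill bottle with a blue cap, 34 mm in diameter, 64 mm long, lying crosswise in one of the lanes (either one) against its closed flap, centre about 40 mm above the counter. It rolls down by itself when the flap is up.
- brown_bottle_center (a point): Centre of the brown pill bottle with a yellow cap, same size, lying in the other lane in the same way. It must stay there.
- lever_left_pad (a point): Top centre of the left lever's blue press pad (34 x 26 x 6 mm), on the robot-side end of an 8 mm wide bar, 150 mm from its pivot; dispenser frame: x about -174, y +107 mm. At rest about 128 mm above the counter, sloping down gently away from the robot; fully pressed about 63 mm (goes almost straight down, under 5 mm sideways). Takes 3 to 7 N, against the flap's weight.
- lever_right_pad (a point): Top centre of the right lever's blue press pad (34 x 26 x 6 mm), on the robot-side end of an 8 mm wide bar, 150 mm from its pivot; dispenser frame: x about -174, y -107 mm. At rest about 128 mm above the counter, sloping down gently away from the robot; fully pressed about 63 mm (goes almost straight down, under 5 mm sideways). Takes 3 to 7 N, against the flap's weight.
- lever_left (a joint): Left lever's angle: 0 at rest (pad up, flap shut), 0.44 rad fully pressed. Its short end lifts the left flap; the flap's weight brings it back to 0 when let go.
- lever_right (a joint): Right lever's angle, same meaning, for the right flap.
- flap_left (a joint): Angle of the left lane's heavy steel flap (about 0.9 kg): 0 shut, about 0.3 rad with the lever fully pressed; the bottle can pass from about 0.22 rad.
- flap_right (a joint): Angle of the right lane's flap, same meaning.
- flap_left_gate (a point): Top of the left flap's gate plate (red strip), middle of its width. The flap is shut across the left lane at dispenser x about 50 mm, y +55 mm, 100 mm up; that lane's lever is the one on its outer side.
- flap_right_gate (a point): Top of the right flap's gate plate (red strip), middle of its width. The flap is shut across the right lane at dispenser x about 50 mm, y -55 mm, 100 mm up; that lane's lever is the one on its outer side.
- jar_center (a point): Centre of a standing white pill jar, 48 mm in diameter, 58 mm high, between the two press pads. Leave it.
- carton_center (a point): Centre of a standing medicine carton, 60 x 42 x 95 mm high, left of the dispenser. Leave it.
- syrup_center (a point): Centre of a standing brown syrup bottle, 54 mm in diameter, 105 mm high, right of the dispenser. Leave it.
Not all that is in view belongs to the job. Leave any pink look-alike of the part that bears white_bottle_center alone.

How it is judged:
On the way, in this order (a step that is already met when the one before it is completed fails the run):
1. the white bottle's flap is raised by its lever (((y of white_bottle_center in the frame of dispenser above 0 m and value of joint flap_left above 0.15 rad) or (not (y of white_bottle_center in the frame of dispenser above 0 m) and value of joint flap_right above 0.15 rad))).
2. the white bottle has rolled into the pick-up tray (x of white_bottle_center in the frame of dispenser between 0.1 and 0.19 m and z of white_bottle_center in the frame of dispenser below 0.06 m and y of white_bottle_center in the frame of dispenser between -0.095 and 0.095 m), for 0.2 s.
At the end, for the whole second after the job is handed in: The white bottle lies still in the tray (centre 100 to 190 mm along x from the dispenser's origin), both flaps and levers are back at rest (within 0.04 rad), the brown bottle is still in its lane, and the jar, carton and syrup bottle stand within 20 mm of where they were (all of step 2 and linear speed of white_bottle below 0.03 m/s and value of joint each of flap_left, flap_right, lever_left, lever_right below 0.04 rad and x of brown_bottle_center in the frame of dispenser between -0.1 and 0.05 m and z of brown_bottle_center in the frame of dispenser below 0.08 m and distance of each of jar_center, carton_center, syrup_center from where it was at the start of the episode below 0.02 m); the robot touches nothing.
It fails at once if the robot touches a bottle in the dispenser (contact force between any of the fingers, the arm and white_bottle above 0.5 N or contact force between any of the fingers, the arm and brown_bottle above 0.5 N).
It fails at once if the robot touches a flap (contact force between any of the fingers, the arm and flap_left above 1 N or contact force between any of the fingers, the arm and flap_right above 1 N).
It fails at once if the white or brown bottle is lifted (height (world z) of any of white_bottle_center, brown_bottle_center above 0.1 m).
It fails at once if the other lane's flap is raised ((y of white_bottle_center in the frame of dispenser above 0 m and value of joint flap_right above 0.1 rad) or (not (y of white_bottle_center in the frame of dispenser above 0 m) and value of joint flap_left above 0.1 rad)).
It fails at once if the jar, carton or syrup bottle is moved, lifted or tipped (distance of any of jar_center, carton_center, syrup_center from where it was at the start of the episode above 0.02 m or angle between any of jar_center, carton_center, syrup_center's own z axis and vertical above 0.3 rad).
It also fails if it takes over 32 s, if anything falls off the work surface, if the arm or the gripper's body presses on something with over 40 N, if the wrist force passes 120 N, or if a joint passes its speed limit or range.

## Working session

There is one attempt and no reset: what is moved stays moved. The work goes in short steps, Python scripts to look and compute and a tool call to move; the robot and the scene stay as the last step left them, time stands still between calls to the robot, and variables do not carry over. Pictures are saved under pics/ and viewed, at most 10 in all, crops included, and the job is handed in when it is done.

Besides the shell and the picture viewer there is one more tool, called by a JSON object that holds its "fn" and its "kwargs", one argument or row to a line. servo_tool: Moves the arm, as the interface text tells. Its arguments: {"type":"object","properties":{"moves":{"type":"array","items":{"type":"array","items":{"type":"array","items":{"type":"number"}}}},"newtons":{"type":"number"}},"required":["moves"]}

```bash
mkdir -p pics
cat > h.py <<'E'
from workcell import *
import numpy as np, cv2
def world(name,depth):
    c=calibration(name);K=np.array(c["camera_matrix"]);R=np.array(c["R"]);t=np.array(c["t"])
    v,u=np.mgrid[0:480,0:640]
    p=np.stack([(u-K[0,2])/K[0,0]*depth,(v-K[1,2])/K[1,1]*depth,depth],-1)
    return (p-t)@R
E
python3 - <<'E'
from h import *
for n in("scene","top"):
    p,d=read_camera(n); cv2.imwrite(f"pics/{n}0.png",p[:,:,::-1]); np.savez(f"{n}0.npz",p=p,d=d)
    c=calibration(n); print(n,(-np.array(c["R"]).T@np.array(c["t"])).round(3))
s=observe();print(s["time"],s["position"],s["tcp_rot"],s["force"])
E
```

```text
scene [ 1.239 -0.224  0.555]
top [0.579 0.055 1.063]
0.1 [0.25577461 0.59695952 0.23046549] [-6.31482343e-01 -3.07716259e+00  2.68687076e-03] [ 0.32437886 -0.23650169 -0.59527796]
```

View pics/top0.png

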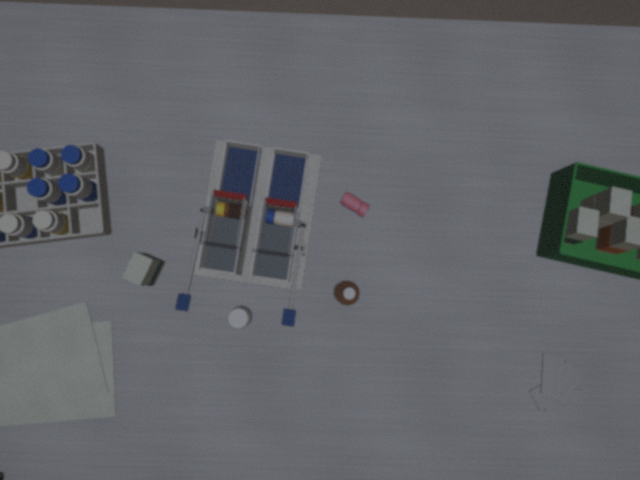

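View pics/scene0.png

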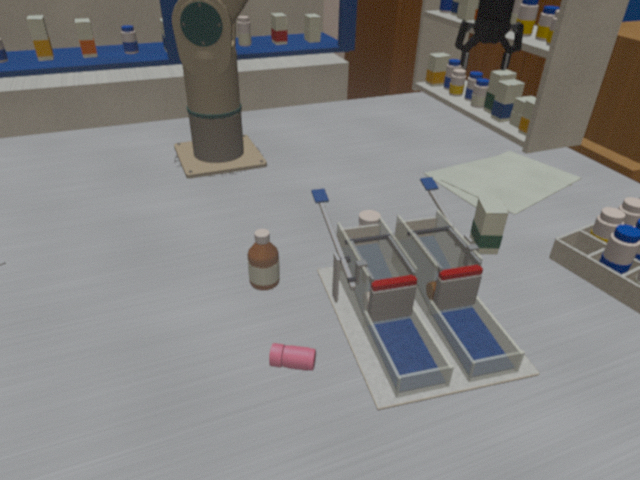

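The top view shows the white bottle with the blue cap at about (283,216) in the right lane and the brown one at (228,210) in the left lane. A pink look-alike lies on the counter at (355,204). There are two candidate pads: left (183,302) and right (289,317). The right one is beside the white bottle's lane, so I choose it. The jar is at (239,317).

Run:
```python
from h import *
from scipy.spatial.transform import Rotation as Ro
z=np.load("top0.npz");p,d=z["p"],z["d"];W=world("top",d)
hsv=cv2.cvtColor(p,cv2.COLOR_RGB2HSV)
m=cv2.inRange(hsv,(100,100,40),(130,255,255))
n,l,st,ce=cv2.connectedComponentsWithStats(m)
C=calibration("top");K=np.array(C["camera_matrix"]);R=np.array(C["R"]);t=np.array(C["t"])
def ray(u,v,h):
    r=R.T@np.linalg.inv(K)@[u,v,1];c=-R.T@t;return c+r*(h-c[2])/r[2]
P=[]
for i in range(1,n):
    if st[i,4]>40 and 150<ce[i][0]<330:
        q=W[(l==i)&(d>0)];print("blue",ce[i].round(1),st[i,4],np.median(q,0).round(3),"ray@.128",ray(*ce[i],.128).round(4))
        if ce[i][1]>280:P.append((ray(*ce[i],.128),cv2.minAreaRect(np.argwhere(l==i)[:,::-1].astype(np.float32))))
for c,r in P:print(c,r)
# red strips
m=cv2.inRange(hsv,(0,120,60),(8,255,255))|cv2.inRange(hsv,(174,140,60),(180,255,255))
n,l,st,ce=cv2.connectedComponentsWithStats(m)
for i in range(1,n):
    if st[i,4]>40: print("red",ce[i].round(1),st[i,4],ray(*ce[i],.1).round(3),np.median(W[(l==i)&(d>0)],0).round(3))
for nm,u,v in(("jar",239,317),("syr",349,293),("cart",140,268)):print(nm,W[v,u].round(3))
# scene view pads
z=np.load("scene0.npz");p2,d2=z["p"],z["d"];W2=world("scene",d2)
m=cv2.inRange(cv2.cvtColor(p2,cv2.COLOR_RGB2HSV),(100,100,40),(130,255,255))
n,l,st,ce=cv2.connectedComponentsWithStats(m)
for i in range(1,n):
    if 30<st[i,4] and 300<ce[i][0]<450 and 170<ce[i][1]<210:print("scene pad",ce[i],np.median(W2[(l==i)&(d2>0)],0).round(3))
print(Ro.from_rotvec(observe()["tcp_rot"]).as_matrix().round(3))
cv2.imwrite("pics/crop.png",cv2.resize(p[130:340,160:380,::-1],None,fx=2.7,fy=2.7,interpolation=2))
```

```text
blue [239.2 170.4] 1097 [0.829 0.204 0.016] ray@.128 [0.8021 0.1886 0.128 ]
blue [287.  177.4] 1131 [0.815 0.094 0.016] ray@.128 [0.7904 0.0901 0.128 ]
blue [269.5 216.1] 97 [0.719 0.129 0.059] ray@.128 [0.7091 0.1236 0.128 ]
blue [182.6 301.6] 168 [0.531 0.291 0.129] ray@.128 [0.5318 0.2915 0.128 ]
blue [288.3 317.1] 162 [0.506 0.08  0.129] ray@.128 [0.5055 0.0793 0.128 ]
[0.53182135 0.29151553 0.128     ] ((182.57058715820312, 301.6823425292969), (10.954989433288574, 15.402064323425293), 12.52880859375)
[0.50552077 0.07931923 0.128     ] ((288.2621765136719, 317.1402587890625), (10.711859703063965, 15.018688201904297), 6.340190887451172)
red [229.2 194.9] 131 [0.756 0.212 0.1  ] [0.755 0.212 0.102]
red [280.8 202.5] 139 [0.743 0.103 0.1  ] [0.742 0.102 0.103]
jar [0.498 0.187 0.058]
syr [ 0.556 -0.044  0.106]
cart [0.598 0.391 0.094]
scene pad [428.6097561  183.13821138] [0.534 0.29  0.127]
scene pad [319.3028169  195.11267606] [0.508 0.078 0.127]
[[-0.919  0.394 -0.001]
 [ 0.394  0.919 -0.002]
 [-0.    -0.002 -1.   ]]
```

View pics/crop.png

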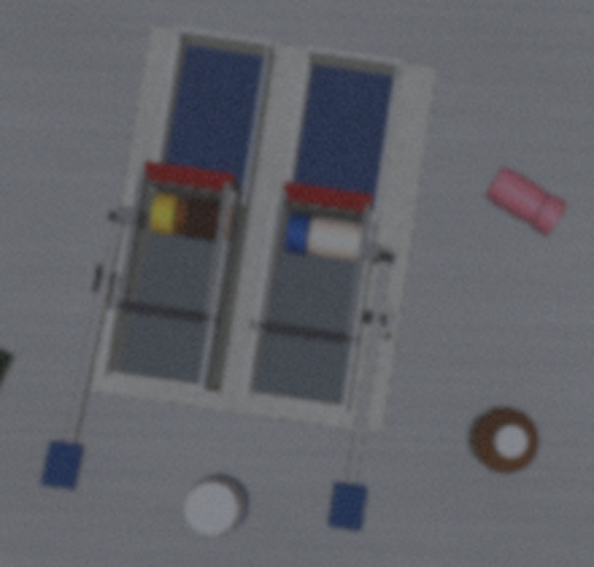

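The crop confirms it. The white bottle with the blue cap is in the right lane, and its outer lever ends in the right pad at crop (347,506), which is world (0.507, 0.079, 0.128). Against the given sizes, the pads measure 214 mm apart and 0.128 m high, and the gate offset is about right. Next I go above the pad with the gripper closed.

{"fn": "servo_tool", "kwargs": {
  "moves": [
    [[0.03, -0.06, 0, 0, 0, 0.03, 0], [0.06, -0.11, 0, 0, 0, 0.06, 0], [0.08, -0.15, 0, 0, 0, 0.09, 0], [0.09, -0.19, 0, 0, 0, 0.12, 0], [0.11, -0.22, 0, 0, 0, 0.15, 0], [0.13, -0.26, 0, 0, 0, 0.18, 0], [0.14, -0.3, 0, 0, 0, 0.21, 0], [0.16, -0.33, 0, 0, 0, 0.24, 0], [0.18, -0.37, 0, 0, 0, 0.26, 0], [0.2, -0.41, 0, 0, 0, 0.28, 0], [0.21, -0.44, 0, 0, 0, 0.28, 0], [0.23, -0.47, 0, 0, 0, 0.28, 0], [0.24, -0.5, -0.01, 0, 0, 0.28, 0], [0.25, -0.518, -0.03, 0, 0, 0.28, 0], [0.251, -0.518, -0.05, 0, 0, 0.28, 0], [0.251, -0.518, -0.06, 0, 0, 0.28, 0], [0.251, -0.518, -0.06, 0, 0, 0.28, 0], [0.251, -0.518, -0.06, 0, 0, 0.28, 0], [0.251, -0.518, -0.06, 0, 0, 0.28, 0]]
  ]
}}

```text
time: 1.68
position: [0.507, 0.0813, 0.172]
tcp_rot: [0.191, 3.135, 0.002]
force: [0.0, 0.5, 0.3]
grip_width: -0.0001
grasp_force: 0.0
```

Run:
```python
from h import *
for n in("scene",):
    p,d=read_camera(n); cv2.imwrite(f"pics/s1.png",cv2.resize(p[60:300,200:520,::-1],None,fx=2.4,fy=2.4))
s=observe();print(s["time"],s["position"],s["tcp_rot"],s["force"],s["grip_width"],s["q"])
```

```text
1.7333 [0.50722008 0.08118397 0.17229972] [1.91564806e-01 3.13431179e+00 1.57506156e-03] [-0.04264544  0.17781675 -0.18402442] 0.00043692482444317973 [-2.10631447e-01  5.16186337e-01 -3.35727110e-03  1.95839162e+00
  1.74892440e-03  6.65367656e-01  1.23378606e+00]
```

View pics/s1.png

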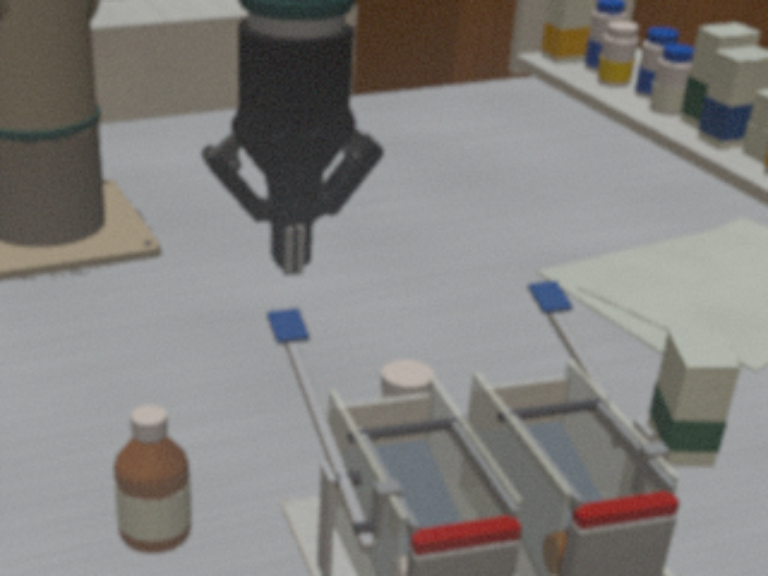

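The closed fingertips at crop (292,270) hang over the right pad at (288,325), with clear space around them. Pressing down.

{"fn": "servo_tool", "kwargs": {
  "moves": [
    [[0, -0.002, -0.01, 0, 0, 0, 0], [0, -0.002, -0.02, 0, 0, 0, 0], [0, -0.002, -0.03, 0, 0, 0, 0], [0, -0.002, -0.036, 0, 0, 0, 0], [0, -0.002, -0.042, 0, 0, 0, 0], [0, -0.002, -0.048, 0, 0, 0, 0], [0, -0.002, -0.054, 0, 0, 0, 0], [0, -0.002, -0.06, 0, 0, 0, 0], [0, -0.002, -0.06, 0, 0, 0, 0]]
  ]
}}

```text
time: 2.48
position: [0.5061, 0.0775, 0.1102]
tcp_rot: [-0.195, -3.133, 0.0]
force: [0.3, -0.1, -0.6]
grip_width: -0.0002
grasp_force: 0.0
```

No contact force shows at z = 0.110, although the pad's top should be at 0.128, so I look before going on.

Run:
```python
from h import *
p,d=read_camera("scene");a=cv2.resize(p[130:250,260:400,::-1],None,fx=3.5,fy=3.5)
p,d=read_camera("top");b=cv2.resize(p[260:380,240:340,::-1],None,fx=3.5,fy=3.5)
cv2.imwrite("pics/s2.png",np.hstack([a,b[:420]])[:, :800])
s=observe();print(s["position"],s["force"])
```

```text
[0.50731439 0.07747002 0.11105042] [-0.278783   -0.2322454  -0.19791816]
```

View pics/s2.png

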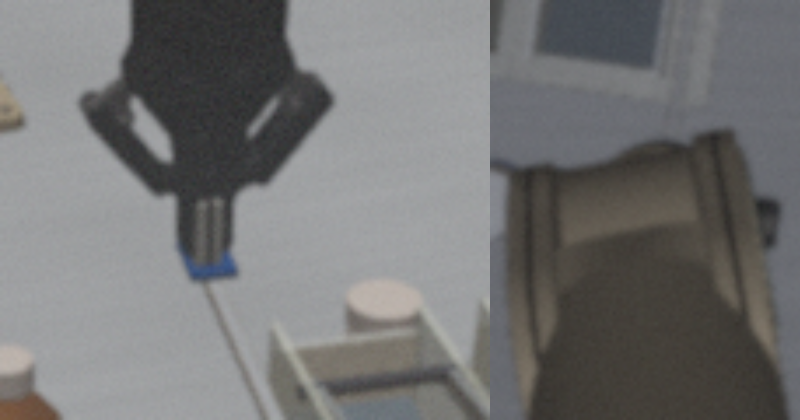

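The fingertips sit on the blue pad at crop (208,262). That is scene row 205, where it was 195 at rest, so the pad is going down with them and there is slack before the flap loads. I continue pressing.

{"fn": "servo_tool", "kwargs": {
  "moves": [
    [[0, 0, -0.006, 0, 0, 0, 0], [0, 0, -0.012, 0, 0, 0, 0], [0, 0, -0.018, 0, 0, 0, 0], [0, 0, -0.024, 0, 0, 0, 0], [0, 0, -0.03, 0, 0, 0, 0], [0, 0, -0.035, 0, 0, 0, 0], [0, 0, -0.04, 0, 0, 0, 0], [0, 0, -0.044, 0, 0, 0, 0], [0, 0, -0.044, 0, 0, 0, 0], [0, 0, -0.044, 0, 0, 0, 0], [0, 0, -0.044, 0, 0, 0, 0], [0, 0, -0.044, 0, 0, 0, 0]]
  ]
}}

```text
time: 3.58
position: [0.5073, 0.0776, 0.0676]
tcp_rot: [0.196, 3.135, 0.0]
force: [-1.4, 0.8, 5.3]
grip_width: 0.0002
grasp_force: 2.4
```

Run:
```python
from h import *
p,d=read_camera("scene");cv2.imwrite("pics/s3.png",cv2.resize(p[130:410,220:560,::-1],None,fx=2.1,fy=2.1))
s=observe();print(s["time"],s["position"],s["force"])
```

```text
3.6333 [0.50726867 0.07760237 0.06760482] [0.15374912 1.24857096 3.69103187]
```

View pics/s3.png

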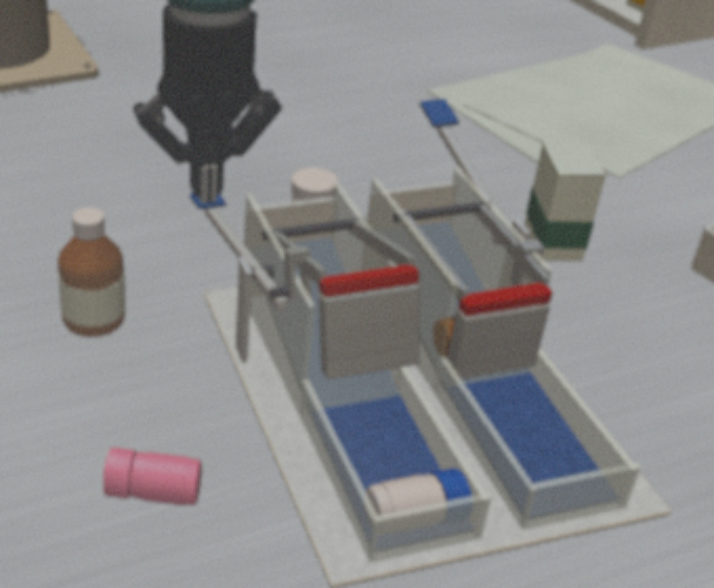

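The right flap is up and the white bottle lies at the end of the tray at crop (420,492). The brown bottle is still behind its shut flap. I let the lever come up slowly, then lift away.

{"fn": "servo_tool", "kwargs": {
  "moves": [
    [[0, 0, 0.005, 0, 0, 0, 0], [0, 0, 0.01, 0, 0, 0, 0], [0, 0, 0.015, 0, 0, 0, 0], [0, 0, 0.02, 0, 0, 0, 0], [0, 0, 0.025, 0, 0, 0, 0], [0, 0, 0.03, 0, 0, 0, 0], [0, 0, 0.035, 0, 0, 0, 0], [0, 0, 0.04, 0, 0, 0, 0], [0, 0, 0.045, 0, 0, 0, 0], [0, 0, 0.05, 0, 0, 0, 0], [0, 0, 0.055, 0, 0, 0, 0], [0, 0, 0.06, 0, 0, 0, 0], [0, 0, 0.065, 0, 0, 0, 0], [0, 0, 0.075, 0, 0, 0, 0], [0, 0, 0.095, 0, 0, 0, 0], [0, 0, 0.12, 0, 0, 0, 0], [0, 0, 0.14, 0, 0, 0, 0], [0, 0, 0.14, 0, 0, 0, 0], [0, 0, 0.14, 0, 0, 0, 0], [0, 0, 0.14, 0, 0, 0, 0]]
  ]
}}

```text
time: 5.3
position: [0.5056, 0.0773, 0.2067]
tcp_rot: [-0.196, -3.133, 0.001]
force: [-0.0, 0.2, -1.3]
grip_width: -0.0002
grasp_force: 0.0
```

Run:
```python
from h import *
p,d=read_camera("scene");cv2.imwrite("pics/s4.png",cv2.resize(p[130:410,220:560,::-1],None,fx=2.1,fy=2.1))
W=world("scene",d)
m=cv2.inRange(cv2.cvtColor(p,cv2.COLOR_RGB2HSV),(100,100,40),(130,255,255))
n,l,st,ce=cv2.connectedComponentsWithStats(m)
for i in range(1,n):
    if st[i,4]>30 and 300<ce[i][0]<450 and 170<ce[i][1]<230:print(ce[i],np.median(W[(l==i)&(d>0)],0).round(3))
s=observe();print(s["time"],s["position"],s["force"])
```

```text
[428.70588235 183.06722689] [0.533 0.29  0.128]
[319.46153846 195.18181818] [0.508 0.078 0.127]
5.35 [0.50553104 0.0772955  0.20636976] [ 0.01463926  1.4913026  -0.06367307]
```

View pics/s4.png

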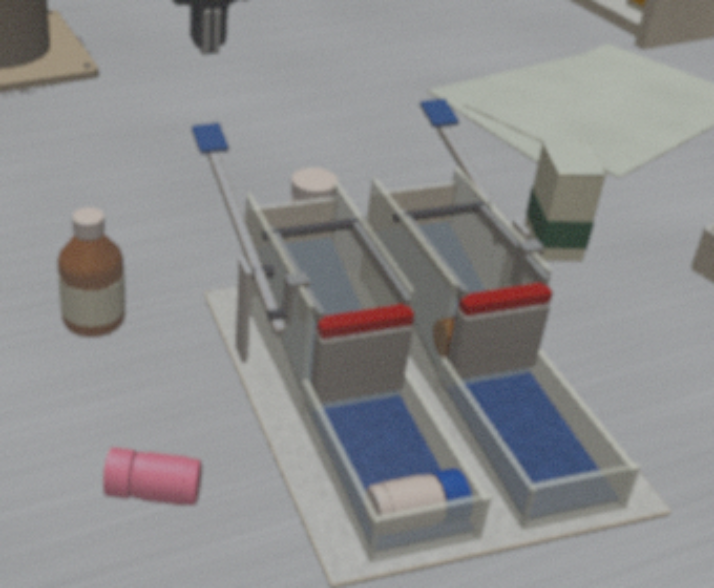

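The flap is shut, both pads are back at rest height (0.127–0.128 m), the bottle lies still at crop (420,492), and the arm is clear of everything.

```bash
python3 -c "
from workcell import *
print(finish_job())"
```

```text
the job is handed in; nothing more can be done
None
```

The white bottle rolled into the right lane's pick-up tray, the flap is shut and both levers are back at rest, the brown bottle is still in its lane, and the job is handed in; `finish_job()` returned no verdict.

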